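Vent the clamp circuit that is still charged

TASK

One of the three bleed stations still holds pressure: its pressure pin stands proud, those of the others are flush. At that station push the dust cover well aside, unscrew the knurled lock nut all the way, then press the freed valve tip right down until the pressure pin has sunk, and let the tip spring back. Leave the nut unscrewed and the cover aside; leave the other two stations and the things standing about alone.

Things in the scene. Friction and masses are not known exactly. Their poses are not given: they have to be found in the camera images.
- bleed_a: bleed station a, one of three alike, fixed: block 24 mm high, x -34 to 86 mm, y -36 to 36 (foot plate 4 mm more, 6 mm thick, line stub to x -53, 22 mm up). Origin on the bench under the valve axis, z up. On it: brass valve at x 0, y 0 (stem to 42 mm up, then lock nut and tip); 12 mm cover post at x 55, y 0 (hub top 75 mm up); pressure pin at x 45, y -25 in a 14 mm bush that ends 30 mm up
- pin_a (a joint): pressure pin of station a, 8 mm steel pin: m that it stands proud of its bush; 0.009 to 0.010 = still charged, 0 = no pressure. The valve tip draws it down (it cannot stand higher than 11.5 mm less 2.4 x the tip's travel) and it then stays down
- cover_a (a joint): dust cover of station a, a level arm on the post: rad, 0 = over the valve (along the station's -x), positive = anticlockwise from above (disc to -y), stops at +-1.9; stays where left, 0.04 N m. Its end, 55 mm from the post axis, is a 26 mm disc 69 to 72 mm over the bench with an upright push peg, 9 mm thick, up to 86 mm
- nut_a (a joint): knurled brass lock nut of station a, on the valve axis, 18 mm across, from 42 to 56 mm over the bench at 0: rad, 0 = screwed down, grows anticlockwise from above to a stop at 2.6; rises 2 mm a rad; 0.06 N m. The tip is locked until the nut is past about 2 rad. With the cover away, 45 mm round the axis is free above 31 mm height
- tip_a (a joint): valve tip of station a: m pressed down, 0 = up, 0.005 = fully down; sprung, about 4 N to start and 8 to 10 N fully down, comes back up when let go
- tip_a_top (a point): middle of the flat brass top of the valve tip of station a, 9 mm wide, 66 mm over the bench when up, on the valve axis, 10 mm above the screwed-down nut
- bleed_b: bleed station b, one of three alike, fixed: block 24 mm high, x -34 to 86 mm, y -36 to 36 (foot plate 4 mm more, 6 mm thick, line stub to x -53, 22 mm up). Origin on the bench under the valve axis, z up. On it: brass valve at x 0, y 0 (stem to 42 mm up, then lock nut and tip); 12 mm cover post at x 55, y 0 (hub top 75 mm up); pressure pin at x 45, y -25 in a 14 mm bush that ends 30 mm up
- pin_b (a joint): pressure pin of station b, 8 mm steel pin: m that it stands proud of its bush; 0.009 to 0.010 = still charged, 0 = no pressure. The valve tip draws it down (it cannot stand higher than 11.5 mm less 2.4 x the tip's travel) and it then stays down
- cover_b (a joint): dust cover of station b, a level arm on the post: rad, 0 = over the valve (along the station's -x), positive = anticlockwise from above (disc to -y), stops at +-1.9; stays where left, 0.04 N m. Its end, 55 mm from the post axis, is a 26 mm disc 69 to 72 mm over the bench with an upright push peg, 9 mm thick, up to 86 mm
- nut_b (a joint): knurled brass lock nut of station b, on the valve axis, 18 mm across, from 42 to 56 mm over the bench at 0: rad, 0 = screwed down, grows anticlockwise from above to a stop at 2.6; rises 2 mm a rad; 0.06 N m. The tip is locked until the nut is past about 2 rad. With the cover away, 45 mm round the axis is free above 31 mm height
- tip_b (a joint): valve tip of station b: m pressed down, 0 = up, 0.005 = fully down; sprung, about 4 N to start and 8 to 10 N fully down, comes back up when let go
- tip_b_top (a point): middle of the flat brass top of the valve tip of station b, 9 mm wide, 66 mm over the bench when up, on the valve axis, 10 mm above the screwed-down nut
- bleed_c: bleed station c, one of three alike, fixed: block 24 mm high, x -34 to 86 mm, y -36 to 36 (foot plate 4 mm more, 6 mm thick, line stub to x -53, 22 mm up). Origin on the bench under the valve axis, z up. On it: brass valve at x 0, y 0 (stem to 42 mm up, then lock nut and tip); 12 mm cover post at x 55, y 0 (hub top 75 mm up); pressure pin at x 45, y -25 in a 14 mm bush that ends 30 mm up
- pin_c (a joint): pressure pin of station c, 8 mm steel pin: m that it stands proud of its bush; 0.009 to 0.010 = still charged, 0 = no pressure. The valve tip draws it down (it cannot stand higher than 11.5 mm less 2.4 x the tip's travel) and it then stays down
- cover_c (a joint): dust cover of station c, a level arm on the post: rad, 0 = over the valve (along the station's -x), positive = anticlockwise from above (disc to -y), stops at +-1.9; stays where left, 0.04 N m. Its end, 55 mm from the post axis, is a 26 mm disc 69 to 72 mm over the bench with an upright push peg, 9 mm thick, up to 86 mm
- nut_c (a joint): knurled brass lock nut of station c, on the valve axis, 18 mm across, from 42 to 56 mm over the bench at 0: rad, 0 = screwed down, grows anticlockwise from above to a stop at 2.6; rises 2 mm a rad; 0.06 N m. The tip is locked until the nut is past about 2 rad. With the cover away, 45 mm round the axis is free above 31 mm height
- tip_c (a joint): valve tip of station c: m pressed down, 0 = up, 0.005 = fully down; sprung, about 4 N to start and 8 to 10 N fully down, comes back up when let go
- tip_c_top (a point): middle of the flat brass top of the valve tip of station c, 9 mm wide, 66 mm over the bench when up, on the valve axis, 10 mm above the screwed-down nut
- grease_pot: white grease bottle with a red nozzle, 44 mm across to 60 mm height, 26 mm across above, 90 mm high, stands between two stations or beside an outer one; origin under its centre; leave it alone
- t_nut: black T-nut 32 x 28 x 20 mm lying among the stations; origin under its centre; leave it alone
- coupler: steel hydraulic coupler, 25 mm across, 65 mm high, standing among the stations; origin under its centre; leave it alone
- big_screw: black socket screw standing on its head, 24 mm across, 76 mm high, behind the stations; origin under its centre; leave it alone
- short_screw: small black socket screw standing on its head among the stations, 15 mm across, 45 mm high; origin under its centre; leave it alone
- eyebolt: steel eye bolt lying flat, 76 x 45 x 26 mm; origin under its middle; leave it alone
Not all that is in view belongs to the job. Leave any brown look-alike of the bleed_a alone.

How it is judged:
By the outcome, as a careful person would: the job done as asked, in the order asked, and still so for the second after the job is handed in, with the robot touching nothing.
It also fails if it takes over 67 s, if anything falls off the work surface, if the arm or the gripper's body presses on something with over 40 N, if the wrist force passes 120 N, or if a joint passes its speed limit or range.

ROBOT

A 6-joint arm with a two-finger parallel gripper is mounted at the origin on the work surface; the furniture and walls round the work are solid. World frame = base frame: x ahead of the robot, y to its left, z up, the work surface at z = 0. Lengths are in m, angles in degrees, forces in N, time in s.
With the tool pointing down it reaches from about 0.35 to 0.875 m from the base axis. Payload 4.2 kg.
Tool frame: the origin (TCP) lies midway between the tips of the shut fingers; the grasp point (between the pads) lies 19 mm behind it; z points along the fingers, y is the line along which they close (so a half turn about z gives the same grasp; the last joint's range is limited). The gripper opens to 87 mm and grips with 3 to 60 N. Pads are 19 mm wide; open, the fingers measure 117 mm over their backs; the gripper's body (75 mm by 190 mm) begins 51 mm behind the grasp point.
Start: joints at [-50.099, 22.042, 0.453, 0, -68.411, -14.817], TCP at [0.265, -0.566, 0.223] pointing down, gripper open.
Joint ranges: [-179.83, 179.83], [-69.29, 118.12], [-61.27, 80.66], [-181.25, 117.63], [-171.15, -9.14], [-177.46, 177.46]. Speed limits (degrees/s): [159.86, 159.86, 180, 180, 180, 180].

INTERFACE

Orientations are given as [roll, pitch, yaw] about the fixed x, y, z axes, in that order (R = Rz(yaw) Ry(pitch) Rx(roll)).
In Python, from workcell import env gives the robot as it stands. The module is installed in compiled form; this text tells all that it offers. Calls block until the motion is done:
- env.goto(position, orientation): joint-space move of the TCP to a pose.
- env.move_straight(position, rotation=None, rate=0.15, force_limit=None): straight line of the TCP; rotation=None keeps the orientation; rate is the mean speed in m/s. With force_limit (N) it stops when the force on the tool has changed by that much, and returns True; else False.
- env.set_joints(angles): joint-space move.
- env.gripper_to(opening, grasp_force=None): opening from 0.0 (shut) to 1.0 (fully open); grasp_force is the grip in N (None keeps the last); returns when the fingers have stopped.
- env.dwell(seconds).
- env.inverse_kinematics(position, orientation): joint angles nearest the present ones, or None.
- env.read_state(): the state.
- env.grab_frame(name): name is "scene" or "top" or "wrist"; returns a dict with "image" (480x640x3 uint8, blue, green, red), "fx", "fy", "cx", "cy" (pixels), "position" and "orientation" of the camera in the world. Camera axes: x right, y up, looking along -z (the intrinsics and any distortion apply to the point x, -y, -z); pixel columns grow to the right and rows downward; lengths in m; the calibration is good to about 2 mm. A picture is of the moment at which its call begins. There is no depth.
A pose or a line that the arm cannot do raises env.Unreachable and nothing moves.
- env.close_job(): hands the job in; it is judged then, once.
Trained networks look in a picture, given as the dict that the camera call returned (one of the last four; its "shot" number tells which), for a name from the list of things; names that differ only in an ending like _2 or _b are one class to them, and where a whole thing is asked for, a point or a joint stands for the part that bears it (a point fixed in the world has none). Each returns a list of dicts, best first, with "score" (0 to 1); they miss things now and then, are a little off and sometimes report something else, mostly with a low value. They report only what shows in the picture. A call takes as long as a camera call. They do not tell look-alikes from the thing itself.
- env.search_frame(picture, thing): "xyz" ([x, y, z] in m, in world coordinates, good to about 4 mm: the middle of the surface that is visible of it).
- env.trace(picture, thing): "mask" (480x640 bool, what is visible of it).
The state is a dict: "clock": time; "joint_positions": joint angles; "qvel": joint speeds; "joint_torque": joint torques, N m; "position": TCP position; "tool_rot": TCP orientation; "force": force on the tool from outside, world axes, zero at the start; "wrist_torque": the same for the moment, N m; "opening": opening from 0.0 (shut) to 1.0 (fully open); "finger_force": force on a finger pad.
Only numpy, scipy, OpenCV 4.12 (cv2) and the standard library are available. Lean on these libraries where they do the work, as an engineer would, in place of code of your own. Each camera call takes 0.05 s, during which the arm holds its last target. There are 200 camera calls.

## Working session

There is one attempt and no reset: what is moved stays moved. The work goes in short steps, each a Python script; the robot and the scene stay as the last script left them, time stands still between calls to the robot, and variables do not carry over. Pictures are saved under pics/ and viewed, at most 10 in all, crops included, and the job is handed in when it is done.

```bash
mkdir -p pics
python3 - <<'E'
from workcell import env
import cv2,numpy as np
for n in ("scene","top"):
    f=env.grab_frame(n); cv2.imwrite(f"pics/{n}0.png",f["image"])
    print(n,[np.round(f[k],3) for k in("fx","fy","cx","cy","position","orientation")],[k for k in f])
    for t in("bleed_a","pin_a","cover_a","nut_a","tip_a_top"):
        for d in env.search_frame(f,t): print(t,round(d["score"],2),np.round(d["xyz"],3))
print(env.read_state()["clock"])
E
```

```text
scene [np.float64(458.823), np.float64(458.823), np.float64(316.027), np.float64(242.422), array([-0.259,  0.708,  0.703]), array([  56.706,    0.385, -132.557])] ['image', 'fx', 'fy', 'cx', 'cy', 'position', 'orientation', 'shot']
bleed_a 0.95 [0.313 0.35  0.02 ]
bleed_a 0.76 [0.526 0.346 0.022]
bleed_a 0.62 [ 0.464 -0.055  0.028]
bleed_a 0.56 [0.489 0.141 0.023]
cover_a 0.64 [0.502 0.13  0.071]
cover_a 0.54 [0.328 0.342 0.071]
cover_a 0.43 [0.539 0.335 0.071]
nut_a 0.56 [0.3   0.343 0.051]
nut_a 0.52 [0.521 0.344 0.053]
nut_a 0.48 [ 0.444 -0.073  0.053]
tip_a_top 0.63 [0.306 0.345 0.055]
tip_a_top 0.59 [0.488 0.134 0.049]
top [np.float64(467.156), np.float64(467.156), np.float64(317.007), np.float64(237.252), array([0.369, 0.062, 1.165]), array([  4.02 ,   0.41 , -89.574])] ['image', 'fx', 'fy', 'cx', 'cy', 'position', 'orientation', 'shot']
bleed_a 0.97 [ 0.251 -0.246  0.024]
bleed_a 0.89 [0.335 0.331 0.019]
bleed_a 0.88 [0.509 0.121 0.026]
bleed_a 0.86 [0.547 0.332 0.026]
bleed_a 0.72 [0.646 0.196 0.043]
pin_a 0.72 [ 0.479 -0.065  0.025]
cover_a 0.71 [0.543 0.334 0.074]
cover_a 0.57 [0.507 0.12  0.074]
cover_a 0.55 [ 0.242 -0.25   0.073]
cover_a 0.53 [ 0.474 -0.069  0.073]
tip_a_top 0.38 [0.505 0.121 0.075]
0.6
```

View pics/scene0.png

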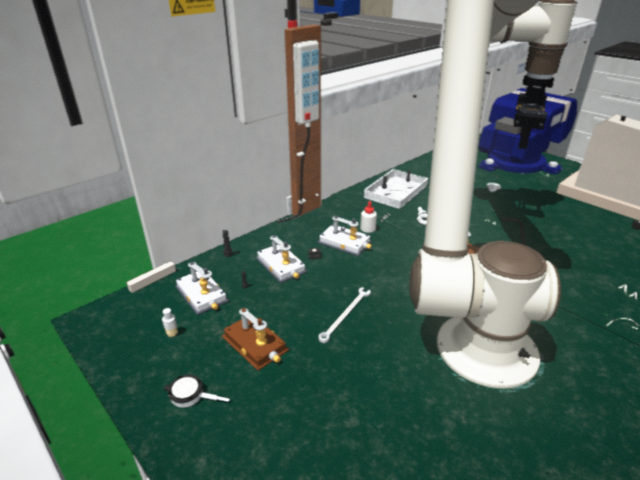

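View pics/top0.png

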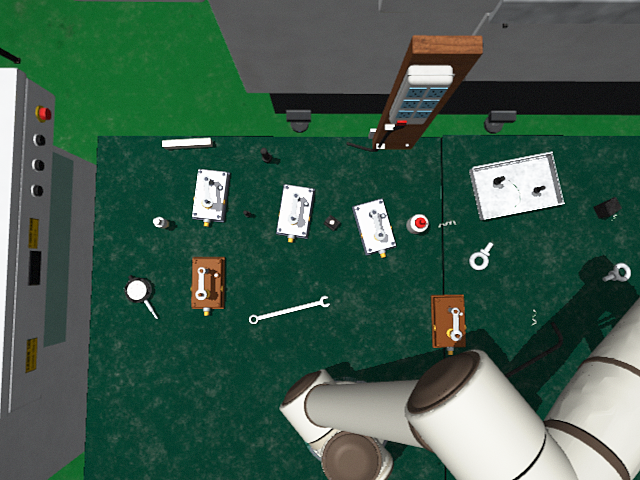

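The top view shows three white stations at (210,195), (295,210) and (375,226). The brown look-alikes at (208,283) and (449,321) are to be ignored. I'll use closer wrist views to tell which pin is proud.

Run:
```python
from workcell import env
import cv2,numpy as np
print(env.read_state()["tool_rot"])
ims=[]
for p in ([0.42,-0.06,0.30],[0.45,0.12,0.3],[0.47,0.31,0.3]):
    env.goto(p,[180,0,90])
    f=env.grab_frame("wrist"); ims.append(f["image"])
    print(np.round(f["position"],3),np.round(f["orientation"],1),env.read_state()["clock"],np.round(env.read_state()["joint_positions"],1))
    for t in("bleed_a","pin_a","tip_a_top"):
        for d in env.search_frame(f,t): print(t,round(d["score"],2),np.round(d["xyz"],3))
h=[cv2.resize(i,(400,300)) for i in ims]
for k,i in enumerate(ims): cv2.imwrite(f"pics/w{k}.png",i)
cv2.imwrite("pics/w.png",np.vstack([np.hstack(h[:2]),np.hstack([h[2],h[2]*0])]))
```

```text
[-1.79999259e+02  1.80483502e-03 -1.54915735e+02]
[0.42  0.008 0.461] [-14.5   0.    0. ] 3.3083 [ 14.   -1.2 -17.6   0.  -73.6 166. ]
bleed_a 0.8 [0.511 0.118 0.023]
bleed_a 0.68 [ 0.294 -0.258  0.022]
bleed_a 0.64 [ 0.474 -0.068  0.022]
bleed_a 0.23 [0.487 0.122 0.05 ]
pin_a 0.62 [0.511 0.124 0.025]
pin_a 0.58 [0.534 0.098 0.04 ]
tip_a_top 0.42 [0.486 0.034 0.013]
[0.45  0.188 0.461] [-14.6   0.1   0.1] 4.2667 [ 34.9   3.3 -13.    0.  -73.8 145. ]
bleed_a 0.88 [0.341 0.317 0.023]
bleed_a 0.85 [0.511 0.132 0.027]
bleed_a 0.74 [0.552 0.317 0.022]
bleed_a 0.55 [ 0.476 -0.074  0.023]
pin_a 0.59 [0.355 0.319 0.032]
pin_a 0.39 [0.532 0.101 0.042]
pin_a 0.39 [0.572 0.31  0.033]
pin_a 0.23 [ 0.477 -0.072  0.023]
[0.47  0.378 0.461] [-14.6   0.1   0. ] 5.25 [ 49.8  13.4  -0.9   0.  -75.8 130.1]
bleed_a 0.77 [0.514 0.125 0.027]
bleed_a 0.73 [0.344 0.346 0.025]
bleed_a 0.6 [0.55  0.346 0.021]
bleed_a 0.25 [0.511 0.249 0.03 ]
pin_a 0.43 [0.488 0.133 0.052]
```

View pics/w.png

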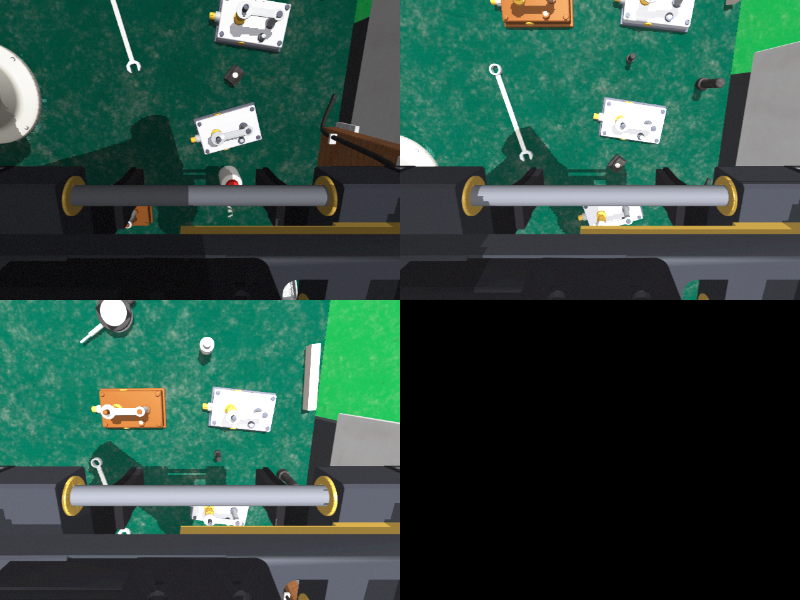

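Run:
```python
import cv2,numpy as np
c=[]
for k,(u,v) in ((0,(365,205)),(1,(371,192)),(2,(387,174)),(0,(405,40))):
    i=cv2.imread(f"pics/w{k}.png"); v=max(v,48); c.append(cv2.resize(i[v-48:v+48,u-64:u+64],(400,300),interpolation=cv2.INTER_CUBIC))
cv2.imwrite("pics/crop.png",np.vstack([np.hstack(c[:2]),np.hstack(c[2:])]))
```

```text
(no output)
```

View pics/crop.png

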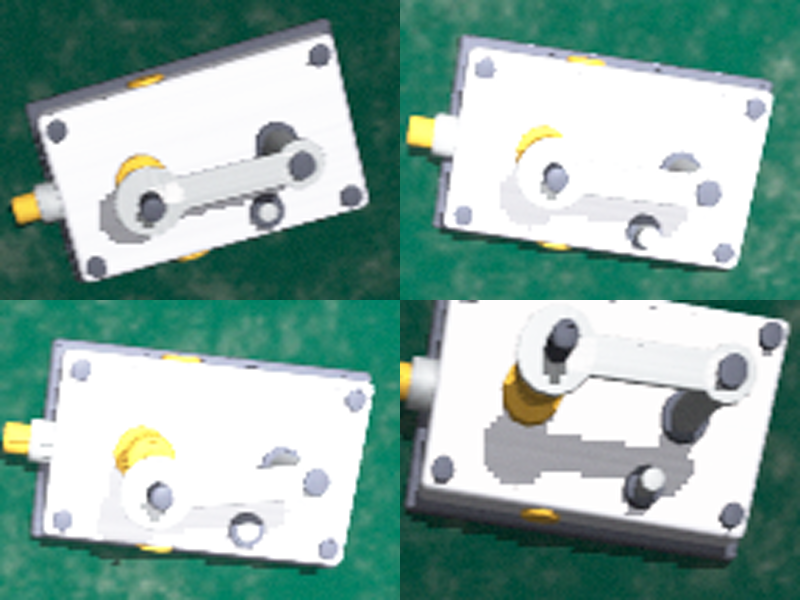

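The crops show station c (upper left) and station a (lower left) with flush pins, a light disc in a ring. Station b (right, two views) has its pin standing out of its bush, so b is the charged one, at top pixel (295,210). Next I'll take a closer look at b to get its pose.

Run:
```python
from workcell import env
import cv2,numpy as np,pickle
F=[]
for k,p in enumerate(([0.50,0.085,0.20],[0.545,0.06,0.22])):
    env.goto(p,[180,0,90]); f=env.grab_frame("wrist"); F.append(f)
    cv2.imwrite(f"pics/b{k}.png",f["image"])
    for t in("bleed_b","pin_b","tip_b_top","cover_b","nut_b"):
        for d in env.search_frame(f,t)[:2]: print(t,round(d["score"],2),np.round(d["xyz"],3))
pickle.dump(F,open("F.pkl","wb")); print(env.read_state()["clock"],F[0]["position"],F[0]["fx"],F[0]["cx"],F[0]["cy"])
```

```text
bleed_b 0.89 [0.511 0.132 0.026]
bleed_b 0.62 [ 0.465 -0.059  0.023]
tip_b_top 0.58 [ 0.45  -0.067  0.054]
tip_b_top 0.42 [0.514 0.131 0.025]
cover_b 0.74 [0.509 0.125 0.071]
cover_b 0.39 [ 0.463 -0.059  0.024]
bleed_b 0.9 [ 0.483 -0.072  0.023]
bleed_b 0.85 [0.514 0.129 0.027]
tip_b_top 0.75 [ 0.456 -0.069  0.057]
cover_b 0.92 [ 0.475 -0.069  0.074]
nut_b 0.52 [ 0.459 -0.075  0.053]
7.3083 [0.50083195 0.15403377 0.36180784] 356.49080249167423 319.0102395561277 236.52086911355886
```

View pics/b0.png

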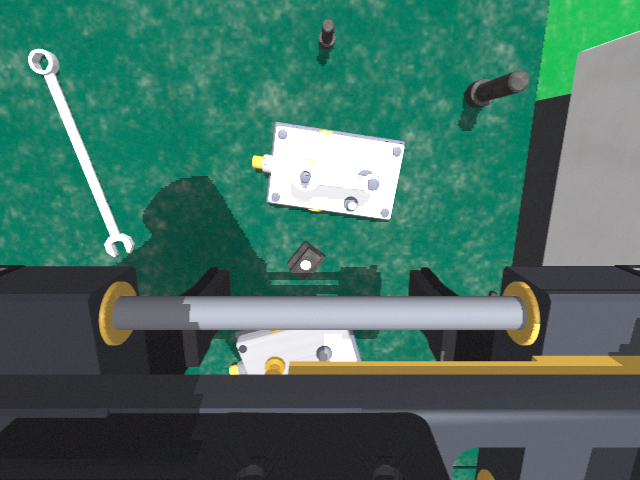

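View pics/b1.png

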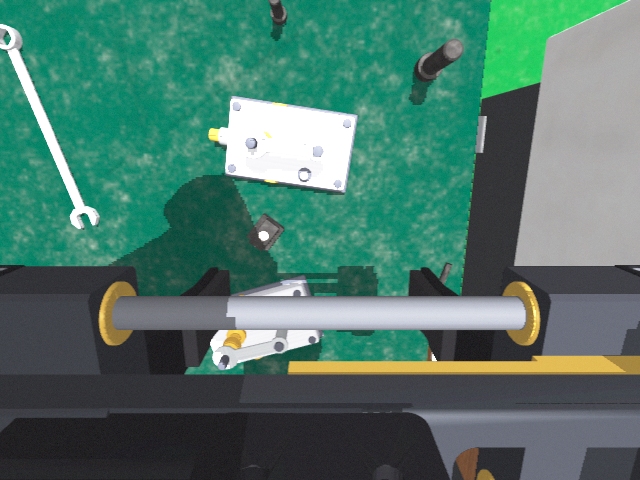

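```bash
cat > fit.py <<'E'
import cv2,numpy as np,pickle
from scipy.spatial.transform import Rotation as R
from scipy.optimize import minimize
F=pickle.load(open("F.pkl","rb"))
def proj(f,P):
    q=(np.atleast_2d(P)-f["position"])@R.from_euler("xyz",f["orientation"],degrees=True).as_matrix()
    return np.c_[f["cx"]+f["fx"]*q[:,0]/-q[:,2],f["cy"]-f["fy"]*q[:,1]/-q[:,2]]
def W(s,P):
    P=np.atleast_2d(P).astype(float); c,n=np.cos(s[2]),np.sin(s[2])
    return np.c_[s[0]+c*P[:,0]-n*P[:,1],s[1]+n*P[:,0]+c*P[:,1],P[:,2]]
M=np.array([[x,y,z] for (x0,x1,y0,z) in((-.038,.090,.040,0),(-.038,.090,.040,.006),(-.034,.086,.036,.024)) for x in(x0,x1) for y in(-y0,y0)])
def seg(f):
    i=f["image"]; hsv=cv2.cvtColor(i,cv2.COLOR_BGR2HSV)
    m=((hsv[...,1]<80)&(hsv[...,2]>60)).astype(np.uint8); m[250:]=0
    n,l,st,c=cv2.connectedComponentsWithStats(m)
    p=proj(f,[[.511,.132,.024]])[0]
    k=l[int(p[1])-6:int(p[1])+7,int(p[0])-6:int(p[0])+7].max()
    m=cv2.morphologyEx((l==k).astype(np.uint8),cv2.MORPH_CLOSE,np.ones((9,9)))
    return cv2.morphologyEx(m,cv2.MORPH_OPEN,np.ones((21,21)))
S=4
def big(m): return cv2.resize(m*255,None,fx=S,fy=S,interpolation=cv2.INTER_LINEAR)>127
def cost(s,fs,ms):
    e=0
    for f,m in zip(fs,ms):
        h=cv2.convexHull(((proj(f,W(s,M))+.5)*S*16).astype(np.int32))
        r=np.zeros(m.shape,np.uint8); cv2.fillConvexPoly(r,h,1,shift=4)
        e+=(r.astype(bool)^m).sum()/S**2
    return e
if __name__=="__main__":
    ms=[big(seg(f)) for f in F]; print([m.sum()/S**2 for m in ms])
    for fs,mm in((F,ms),(F[:1],ms[:1]),(F[1:],ms[1:])):
        best=min((minimize(cost,[.475+dx,.132,a],(fs,mm),method="Nelder-Mead",options=dict(initial_simplex=np.array([[.475,.132,a],[.485,.132,a],[.475,.142,a],[.475,.132,a+.1]]))) for dx in(0,) for a in(-.15,-.02)),key=lambda r:r.fun)
        print(best.x,best.fun)
        if fs is F: s=best.x
    for f in F: print(proj(f,W(s,[[0,0,.086],[.055,0,.075],[.045,-.025,.030],[.045,-.025,.040],[-.034,.036,.024],[.086,-.036,.024]])).round(1).tolist())
E
python3 fit.py
```

```text
[np.float64(10475.75), np.float64(9976.75)]
[ 0.48992249  0.13094249 -0.13917991] 705.5
[ 0.4897416   0.13118098 -0.14059655] 348.5
[ 0.49016234  0.13097917 -0.13975337] 343.4375
[[304.2, 175.6], [372.8, 184.2], [350.5, 204.0], [351.5, 205.8], [274.7, 124.7], [390.0, 220.0]]
[[248.7, 141.0], [316.9, 150.6], [303.5, 174.5], [303.0, 175.4], [228.6, 97.1], [343.0, 190.8]]
```

```bash
cat > h.py <<'E'
from workcell import env
import numpy as np,cv2
from fit import W
s=np.array([.4900,.1310,-.1395]); d=np.degrees
def st(t=""):
    r=env.read_state(); print(t,"t%.1f"%r["clock"],"p",np.round(r["position"],4),"F",np.round(r["force"],1),"T",np.round(r["wrist_torque"],2),"q6 %.0f op %.3f ff %s"%(r["joint_positions"][5],r["opening"],np.round(r["finger_force"],1)))
    return r
E
python3 - <<'E'
from h import *
env.gripper_to(0)
def pose(a,z,r=.056): return W(s,[[.055-r*np.cos(a),-r*np.sin(a),z]])[0],[180,0,d(s[2]+a)-90]
p,o=pose(-.47,.13); env.goto(p,o); st()
p,o=pose(-.47,.077); env.move_straight(p,o,rate=.1,force_limit=8); st("down")
for a in np.linspace(-.3,1.4,11):
    p,o=pose(a,.077); env.move_straight(p,o,rate=.1)
    if abs(a-.04)<.01: st("mid")
st("end")
p,o=pose(1.2,.077); env.move_straight(p,o,rate=.1)
p,o=pose(1.2,.16); env.move_straight(p,o,rate=.2)
env.goto([.47,.06,.2],[180,0,90]); f=env.grab_frame("wrist"); st()
i=f["image"]; cv2.imwrite("pics/c0.png",cv2.resize(i[90:250,240:450],None,fx=3.6,fy=3.6,interpolation=cv2.INTER_CUBIC))
import pickle; pickle.dump([f],open("G.pkl","wb"))
E
```

```text
t12.1 p [0.4986 0.1554 0.13  ] F [-0.9  0.6  0.1] T [ 0.03  0.03 -0.01] q6 -70 op 0.002 ff 0.0
down t12.8 p [0.499  0.1556 0.0773] F [-0.1  0.4  0.8] T [ 0.03 -0.03  0.02] q6 -70 op 0.008 ff 0.0
mid t13.8 p [0.4893 0.1294 0.0773] F [ 0.9 -0.2  0.6] T [ 0.1  -0.26  0.04] q6 -39 op 0.002 ff 0.4
end t16.3 p [0.5271 0.0702 0.0769] F [-1.   0.7  0.3] T [ 0.01  0.1  -0.05] q6 47 op 0.006 ff 0.0
 t19.1 p [0.4699 0.06   0.1996] F [ 0.1 -0.1  0.3] T [-0.09 -0.01  0.02] q6 153 op 0.007 ff 0.0
```

View pics/c0.png

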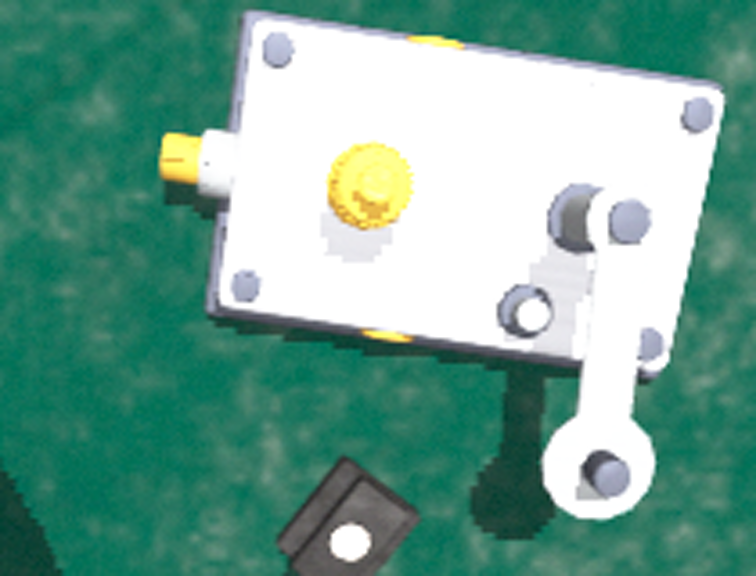

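The cover is well aside, with its disc at crop (600,468). The nut is clear at (370,186) with the tip at about (378,182), and the pin is still proud. I'll use the yellow nut to check the axis, then unscrew.

Run:
```python
from h import *
from fit import proj
import pickle
f=pickle.load(open("G.pkl","rb"))[0]
hsv=cv2.cvtColor(f["image"],cv2.COLOR_BGR2HSV)
m=((abs(hsv[...,0].astype(int)-27)<8)&(hsv[...,1]>120)).astype(np.uint8)
n,l,stt,c=cv2.connectedComponentsWithStats(m)
for k in range(1,n):
    if stt[k,4]>100: print(stt[k],c[k])
print("top of nut",proj(f,W(s,[[0,0,.056],[0,0,.050],[0,0,.066]])), "nut px dia",.018*f["fx"]/(f["position"][2]-.05))
# px per mm: invert at z=.053
p0=proj(f,W(s,[[0,0,.053]]))[0]; J=np.array([proj(f,W(s,[[0,0,.053]])+e)[0]-p0 for e in np.eye(3)[:2]*1e-3]).T; print(J)
```

```text
[284 127  12  14 121] [289.20661157 133.39669421]
[331 130  24  23 304] [341.23026316 142.61184211]
[296 282   8  64 319] [299.22570533 312.62382445]
[335 282   8  63 328] [338.77439024 312.72256098]
[  72  356  411   19 5848] [293.9497264  366.05711354]
top of nut [[343.31820684 140.83660451]
 [342.85761296 140.89818065]
 [344.12768666 140.7283863 ]] nut px dia 20.675293226392462
[[ 1.20104888e+00  2.07034719e-02]
 [ 3.10900190e-04 -1.24442591e+00]]
```

Run:
```python
from h import *
env.gripper_to(.45)
y0=-68
env.goto([s[0],s[1],.13],[180,0,y0]); 
print("hit",env.move_straight([s[0],s[1],.035],rate=.1,force_limit=10)); st("down")
env.gripper_to(0,30); r=st("grip")
```

```text
hit False
down t23.5 p [0.4905 0.1313 0.0355] F [-0.2 -0.1  0.9] T [-0.    0.11  0.02] q6 -11 op 0.448 ff 0.0
grip t24.0 p [0.4897 0.1309 0.0353] F [-1.   0.2  4.6] T [-0.07  0.86 -0.02] q6 -11 op 0.196 ff 30.0
```

Run:
```python
from h import *
y0=-68
for k in range(1,9):
    a=147/8*k
    env.goto([s[0],s[1],.035+.002*np.radians(a)],[180,0,y0+a]); r=st(k)
    if abs(r["wrist_torque"][2])>.6: break
```

```text
1 t24.4 p [0.4893 0.131  0.0354] F [-3.6  2.7  2.2] T [ 0.68  1.36 -0.14] q6 7 op 0.198 ff 30.0
2 t24.9 p [0.4895 0.1308 0.0358] F [-1.4  1.6 -1.3] T [0.3  0.91 0.02] q6 25 op 0.194 ff 30.0
3 t25.3 p [0.4899 0.1309 0.0371] F [-3.2  1.5  2.7] T [0.1  1.21 0.03] q6 44 op 0.192 ff 30.0
4 t25.7 p [0.4898 0.1305 0.0376] F [-2.6 -2.   3. ] T [-0.58  1.04 -0.06] q6 62 op 0.192 ff 30.0
5 t26.1 p [0.4898 0.1301 0.0379] F [-0.5 -4.7  0.1] T [-1.81  0.28 -0.1 ] q6 80 op 0.196 ff 30.0
6 t26.5 p [0.49   0.13   0.0385] F [ 0.7 -6.3 -1.8] T [-2.22 -0.32 -0.06] q6 99 op 0.197 ff 30.0
7 t26.9 p [0.4903 0.1302 0.0392] F [ 1.8 -5.6 -2.1] T [-2.1  -0.38 -0.04] q6 117 op 0.199 ff 30.0
8 t27.3 p [0.4905 0.1315 0.0401] F [-0.1 -0.7 -1.2] T [-0.42  0.13 -0.18] q6 135 op 0.192 ff 30.0
```

Run:
```python
from h import *
for a in (150,153,156,160):
    env.goto([s[0],s[1],.035+.002*np.radians(min(a,149))],[180,0,-68+a]); r=st(a)
    if abs(r["wrist_torque"][2])>.15 and a>150: break
env.gripper_to(.45); st("open")
env.move_straight([s[0],s[1],.12],rate=.12)
env.gripper_to(0)
env.goto([s[0],s[1],.075],[180,0,80])
print(env.move_straight([s[0],s[1],.058],rate=.012,force_limit=14)); r=st("press")
```

```text
150 t27.6 p [0.4905 0.1316 0.0401] F [ 0.2  0.9 -3.3] T [-0.08 -0.11  0.03] q6 139 op 0.192 ff 30.0
153 t27.8 p [0.4905 0.1315 0.0402] F [ 1.4  1.3 -3.9] T [ 0.19 -0.16  0.  ] q6 142 op 0.194 ff 30.0
156 t28.1 p [0.4905 0.1315 0.0403] F [ 0.8  1.6 -4. ] T [ 0.48 -0.14  0.03] q6 145 op 0.196 ff 30.0
160 t28.3 p [0.4903 0.1315 0.0403] F [-0.   3.7 -3.3] T [ 0.88 -0.05 -0.27] q6 148 op 0.195 ff 30.0
open t29.0 p [0.49   0.131  0.0402] F [-1.1 -0.6  0.6] T [-0.1   0.05 -0.03] q6 149 op 0.447 ff 0.0
True
press t32.2 p [0.49   0.131  0.0615] F [-3.8  0.5  7.6] T [-0.07  0.7  -0.03] q6 137 op 0.007 ff 3.5
```

Run:
```python
from h import *
print(env.move_straight([s[0],s[1],.0575],rate=.006,force_limit=14)); st("press2")
env.dwell(.4); st()
env.move_straight([s[0],s[1],.13],rate=.1)
env.goto([.47,.06,.2],[180,0,90]); f=env.grab_frame("wrist"); st()
i=f["image"]; cv2.imwrite("pics/c1.png",cv2.resize(i[90:250,240:450],None,fx=3.6,fy=3.6,interpolation=cv2.INTER_CUBIC))
```

```text
True
press2 t32.6 p [0.4901 0.131  0.0615] F [-1.6  0.8  6.8] T [-0.07  0.77 -0.03] q6 137 op 0.010 ff 3.6
 t33.0 p [0.4901 0.131  0.0616] F [-3.   0.7  6.4] T [-0.01  0.72 -0.02] q6 137 op 0.003 ff 3.5
 t34.4 p [0.4695 0.0599 0.199 ] F [0.2 0.1 0.1] T [-0.1   0.07  0.04] q6 153 op 0.006 ff 0.0
```

View pics/c1.png

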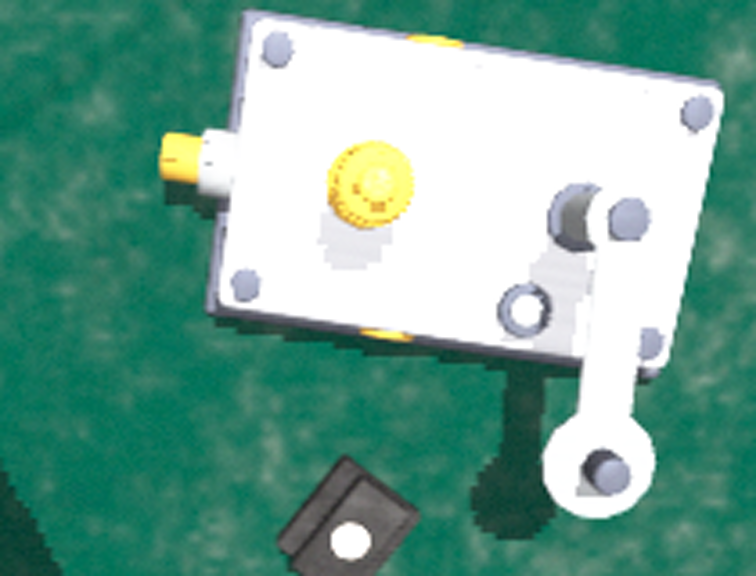

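The pin has sunk: its disc is now centred in the ring at (525,310). The force while pressing was a bit low for full travel, so I'll press once more, firmly, to make sure.

Run:
```python
from h import *
env.goto([s[0],s[1],.075],[180,0,80])
for z in (.068,.066,.065,.064,.063,.062,.061,.060,.059):
    h=env.move_straight([s[0],s[1],z],rate=.01,force_limit=22); env.dwell(.1); r=st((z,h))
    if r["force"][2]>18: break
env.dwell(.3); st()
env.move_straight([s[0],s[1],.13],rate=.1)
env.goto([.47,.06,.2],[180,0,90]); f=env.grab_frame("wrist"); st()
i=f["image"]; cv2.imwrite("pics/c2.png",cv2.resize(i[160:190,365:405],None,fx=16,fy=16,interpolation=cv2.INTER_CUBIC))
```

```text
(0.068, False) t36.0 p [0.49  0.131 0.068] F [-0.2 -0.5 -0.4] T [-0.17  0.04 -0.08] q6 137 op 0.005 ff 0.0
(0.066, False) t36.4 p [0.4902 0.1311 0.0664] F [-0.5  0.5  3.4] T [-0.09  0.27 -0.  ] q6 137 op 0.003 ff 1.8
(0.065, False) t36.8 p [0.4902 0.1311 0.0652] F [-0.   0.5  4.6] T [-0.06  0.24 -0.02] q6 137 op 0.001 ff 2.2
(0.064, False) t37.1 p [0.4902 0.1311 0.0642] F [-0.   0.2  5.1] T [-0.04  0.2  -0.03] q6 137 op 0.006 ff 2.5
(0.063, False) t37.5 p [0.4902 0.1311 0.0633] F [-1.6  0.5  5. ] T [-0.05  0.31 -0.03] q6 137 op 0.007 ff 2.8
(0.062, False) t37.8 p [0.4902 0.1311 0.0623] F [-1.1 -0.1  7.1] T [-0.06  0.38  0.03] q6 137 op 0.005 ff 3.2
(0.061, False) t38.2 p [0.4902 0.1311 0.0615] F [-1.9  0.9  7.7] T [-0.1   0.45  0.01] q6 137 op 0.005 ff 3.6
(0.06, False) t38.5 p [0.4903 0.1311 0.0612] F [-3.  -0.1 12.6] T [-0.07  0.98 -0.02] q6 137 op 0.006 ff 6.1
(0.059, False) t38.9 p [0.4904 0.1311 0.0611] F [-4.2 -0.4 17.3] T [-0.12  1.62 -0.01] q6 137 op 0.007 ff 9.0
 t39.2 p [0.4904 0.1311 0.0611] F [-5.2  0.5 17.2] T [-0.1   1.56 -0.03] q6 137 op 0.002 ff 9.0
 t40.6 p [0.4695 0.0599 0.199 ] F [-0.7  0.2 -0.6] T [-0.14 -0.04 -0.01] q6 153 op 0.007 ff 0.0
```

View pics/c2.png

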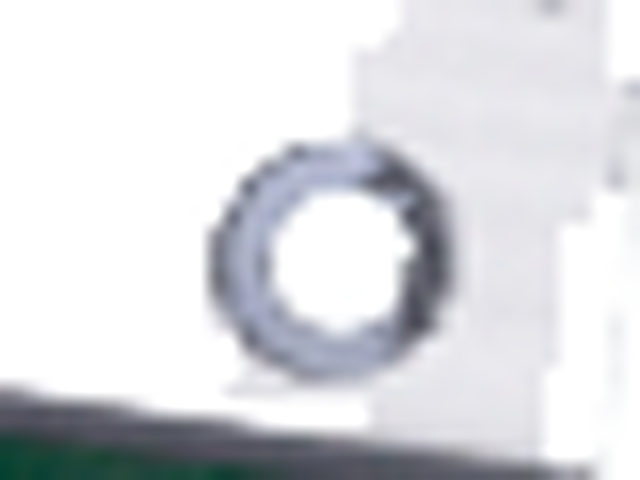

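The pin's disc at crop (340,260) is concentric in its bush and flush. The arm is clear, so I'm handing in.

```bash
python3 -c "
from workcell import env
print(env.close_job())"
```

```text
the job is handed in; nothing more can be done
None
```

Station b, the middle one, was the charged one: I pushed its cover aside, unscrewed the nut to its stop, and pressed the tip about 5 mm down and let it go; the last picture shows the pin flush, and the job is handed in at about 41 s.

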